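Make up two supper kits on the microwave cart

TASK

Make up the two supper kits from the things on the cart. Wide tray: stand the low ramekin upright in the middle of the round trivet, then put the domed cover over it so that its rim sits flat on the trivet and centred, and lay the spoon centred along this tray's cork strip; narrow tray: stand the tall beaker upright in the middle of the round cork disc and lay the fork centred along that tray's cork strip (either end may point forward). Leave the salt shaker and the spice tin where they stand, and let go of everything.

Things in the scene. Friction and masses are not known exactly. Their poses are not given: they have to be found in the camera images.
- wide_tray: the larger low wooden tray, 220 (x) by 230 mm (y), fixed, left or right of the work area. Origin: centre of its underside, z up. Floor at z = 6 mm, rim 5 mm thick and 10 mm high. On it a round dark silicone trivet 130 mm across, centre x = 0, y = +35 mm, flat top z = 14 mm, and a cutlery strip of cork, 170 mm (x) by 44 mm, centre x = 0, y = -70 mm, top z = 8 mm.
- narrow_tray: the smaller low wooden tray, 220 (x) by 160 mm (y), fixed, on the other side. Origin: centre of its underside, z up. Floor at z = 6 mm, rim 5 mm thick and 10 mm high. On it a round cork disc 84 mm across, centre x = 0, y = +30 mm, top z = 8 mm, and a cutlery strip of cork, 170 mm (x) by 44 mm, centre x = 0, y = -45 mm, top z = 8 mm.
- ramekin: low open white ceramic ramekin, round, 66 mm outside diameter, 38 mm high, wall 5 mm, about 0.18 kg, standing upright. Origin: centre of its underside; z up along its axis.
- beaker: tall open white ceramic beaker without handle, round, 56 mm outside diameter, 64 mm high, wall 4.5 mm, about 0.17 kg, standing upright. Origin: centre of its underside; z up along its axis.
- cover: small domed white plastic microwave cover, hollow, open below, 110 mm across at the rim, wall 4 mm (inside 102 mm across, 42 mm high, narrowing in the top 14 mm), about 0.10 kg, rim down. A round grey knob 24 mm across stands on its flat top, from z = 46 to 66 mm. Origin: centre of the rim plane (underside), z up along its axis.
- spoon: stainless spoon, lying flat, 150 mm long, 7 mm thick. Origin: on the underside at mid-length; +x runs along it towards the head, z up. The straight handle, 14 mm wide and 7 mm thick, spans x = -75 to +37 mm, so it can be gripped across y at the origin (the centre of mass is within 15 mm of it); the head is a round dish 39 mm across and 9 mm high.
- fork: stainless fork, lying flat, 150 mm long, 7 mm thick. Origin: on the underside at mid-length; +x runs along it towards the head, z up. The straight handle, 14 mm wide and 7 mm thick, spans x = -75 to +37 mm, so it can be gripped across y at the origin (the centre of mass is within 15 mm of it); the head is 24 mm wide with four tines.
- salt: bystander: salt shaker, round, clear with a steel cap, 38 mm across, 58 mm high, loose. Origin: centre of its underside.
- tin: bystander: square white spice tin with black cap, 34 by 34 mm, 63 mm high, loose. Origin: centre of its underside.
Mind the look-alikes: they are no part of the job. What is shaped like the ramekin but turquoise is not meant. What is shaped like the cover but turquoise is not meant.

How it is judged:
On the way, in this order (a step that is already met when the one before it is completed fails the run):
1. the ramekin stands released in the middle of the trivet, before it is covered (x of ramekin in the frame of wide_tray between -0.013 and 0.013 m and y of ramekin in the frame of wide_tray between 0.022 and 0.048 m and z of ramekin in the frame of wide_tray between 0.009 and 0.019 m and contact force between the fingers and ramekin below 0.3 N and linear speed of ramekin below 0.02 m/s and angular speed of ramekin below 0.2 rad/s and angle between ramekin's own z axis and vertical below 0.12 rad and horizontal distance between cover and ramekin above 0.07 m), for 0.2 s.
2. the cover sits flat on the trivet over the ramekin, released (x of ramekin in the frame of wide_tray between -0.013 and 0.013 m and y of ramekin in the frame of wide_tray between 0.022 and 0.048 m and z of ramekin in the frame of wide_tray between 0.009 and 0.019 m and contact force between the fingers and ramekin below 0.3 N and linear speed of each of ramekin, cover below 0.02 m/s and angular speed of each of ramekin, cover below 0.2 rad/s and angle between each of ramekin, cover's own z axis and vertical below 0.12 rad and x of cover in the frame of wide_tray between -0.015 and 0.015 m and y of cover in the frame of wide_tray between 0.02 and 0.05 m and z of cover in the frame of wide_tray between 0.009 and 0.019 m and contact force between the fingers and cover below 0.3 N), for 0.2 s.
At the end, for the whole second after the job is handed in: Ramekin (13 mm) and cover over it (15 mm) centred on the trivet, rim on it; beaker centred on the cork disc (13 mm); spoon and fork on their strips, centred within 14 mm and aligned within 0.2 rad; all within 0.12 rad of upright or flat, within 5 mm of the right height, released, at rest (all of step 2 and x of spoon in the frame of wide_tray between -0.014 and 0.014 m and y of spoon in the frame of wide_tray between -0.084 and -0.056 m and z of spoon in the frame of wide_tray between 0.003 and 0.013 m and contact force between the fingers and spoon below 0.3 N and linear speed of each of spoon, beaker, fork below 0.02 m/s and angular speed of each of spoon, beaker, fork below 0.2 rad/s and angle between each of spoon, beaker, fork's own z axis and vertical below 0.12 rad and angle between the x axis of spoon and the x axis of wide_tray, either way round below 0.2 rad and x of beaker in the frame of narrow_tray between -0.013 and 0.013 m and y of beaker in the frame of narrow_tray between 0.017 and 0.043 m and z of beaker in the frame of narrow_tray between 0.003 and 0.013 m and contact force between the fingers and beaker below 0.3 N and x of fork in the frame of narrow_tray between -0.014 and 0.014 m and y of fork in the frame of narrow_tray between -0.059 and -0.031 m and z of fork in the frame of narrow_tray between 0.003 and 0.013 m and contact force between the fingers and fork below 0.3 N and angle between the x axis of fork and the x axis of narrow_tray, either way round below 0.2 rad); the robot touches nothing.
It fails at once if the salt shaker is shifted by more than 20 mm (distance of salt from where it was at the start of the episode above 0.02 m).
It fails at once if the spice tin is shifted by more than 20 mm (distance of tin from where it was at the start of the episode above 0.02 m).
It also fails if it takes over 134 s, if anything falls off the work surface, if the arm or the gripper's body presses on something with over 40 N, if the wrist force passes 120 N, or if a joint passes its speed limit or range.

ROBOT

A 6-joint arm with a two-finger parallel gripper is mounted at the origin on the work surface. World frame = base frame: x ahead of the robot, y to its left, z up, the work surface at z = 0. Lengths are in m, angles in rad, forces in N, time in s.
With the tool pointing down it reaches from about 0.35 to 0.775 m from the base axis. Payload 5.5 kg.
Tool frame: the origin (TCP) lies where the fingers leave the gripper's body, on its centre line; the fingertips stand 73 mm ahead of it and the grasp point (between the pads) lies 54 mm ahead of it; z points along the fingers, y is the direction in which the jaws open and shut (so a half turn about z gives the same grasp; the last joint's range is limited). The gripper opens to 85 mm and grips with 20 to 120 N. Pads are 22 mm wide; open, the fingers measure 114 mm over their backs; the gripper's body (76 mm by 85 mm) begins 54 mm behind the grasp point. The pads swing forward as they close: fully open they stand 13 mm farther back than shut.
Start: joints at [1.098, 0.313, 0.046, 1.304, 0, 1.431], TCP at [0.188, 0.543, 0.304] pointing down, gripper open.
Joint ranges: [-2.76, 2.76], [-0.86, 1.69], [-1.03, 1.26], [-2.2, 2.34], [-1.47, 1.5], [-3.14, 3.14]. Speed limits (rad/s): [2.57, 2.57, 3.14, 3.14, 3.14, 3.14].

INTERFACE

Orientations are given as a unit quaternion [w, x, y, z].
In Python, from workcell import env, read_camera, job, cut_out gives the robot as it stands.
- The arm moves only by the tool servo_tool, never from a script. Its argument "deltas" is a list of rows, each an object of numbers: "dx", "dy", "dz": the shift along the world's x, y, z in mm; "rx", "ry", "rz": the turn, a rotation vector about the world's x, y, z in rad; "fingers": the closure, from -1 (fully open) to 1 (shut). A call has 1 to 8 rows; each row shifts and turns the commanded pose from where the row before left it; what a row does not reach is not made up. A row lasts 1/10 s, in which the tool goes at most 50 mm and 8.59 degrees, less where a joint would pass 70% of its speed; a pose out of reach is approached as far as the arm can. A call is refused whole if a number of a shift passes 50 or a number of a turn 0.15, either way. A call with a gripper value outside its range is refused whole. The fingers move at their own pace and stop on an object; "newtons" is the grip in N (left out, the last holds). Time passes only in rows, so rows that do not move let the fingers close. It gives the time, the measured TCP pose, the force and the opening at its end, in the units of the state.
- env.get_state(): the state, without advancing time (a new reading comes with each control period).
- read_camera(name): name is "side" or "top" or "wrist"; returns a dict with "img" (480x640x3 uint8, red, green, blue), "intrinsics" (3x3 intrinsics, pixels), "extrinsics" (4x4, takes a point from camera to world coordinates); the wrist camera has in their place "hand_eye" (4x4, takes a point from camera to tool coordinates, whose origin is the TCP and whose axes are the flange's). Camera axes: x right, y down, z forward; pixel columns grow to the right and rows downward; lengths in m; the calibration is good to about 2 mm. The wrist camera is an equidistant fisheye: a pixel r from the principal point sees the ray r / f radians off the axis. A picture is of the moment at which its call begins: read the wrist's pose just before it. There is no depth.
- job.hand_in(): hands the job in, once; it reports no verdict.
Trained networks look in the newest picture that a camera, given by its name, has taken for a name from the list of things; names that differ only in an ending like _2 or _b are one class to them, and where a whole thing is asked for, a point or a joint stands for the part that bears it (a point fixed in the world has none). Each returns a list of dicts, best first, with "confidence" (0 to 1); they miss things now and then, are a little off and sometimes report something else, mostly with a low value. They report only what shows in the picture. A call takes as long as a camera call. They do not tell look-alikes from the thing itself.
- cut_out(target, camera): "region" (480x640 bool, what is visible of it) and "extent" ([left, top, right, bottom] in pixels, round what is visible of it).
The state is a dict: "clock": time; "joint_pos": joint angles; "qvel": joint speeds; "tau": joint torques, N m; "tcp_pos": TCP position; "orientation": TCP orientation; "wrist_force": force on the tool from outside, world axes, zero at the start; "ft_torque": the same for the moment, N m; "finger_gap": finger opening in m.
Only numpy, scipy, OpenCV 4.12 (cv2) and the standard library are available. Lean on these libraries where they do the work, as an engineer would, in place of code of your own. Each camera call takes 0.05 s, during which the arm holds its last target. There are 200 camera calls.

## Working session

There is one attempt and no reset: what is moved stays moved. The work goes in short steps, Python scripts to look and compute and a tool call to move; the robot and the scene stay as the last step left them, time stands still between calls to the robot, and variables do not carry over. Pictures are saved under pics/ and viewed, about 12 in all and at most 16, crops included, and the job is handed in when it is done.

Besides the shell and the picture viewer there is one more tool, called after "Request:" by a JSON object that holds its "method" and its "body". servo_tool: Moves the arm, as the interface text tells. Its arguments: {"type":"object","properties":{"deltas":{"type":"array"},"newtons":{"type":"number"}},"required":["deltas"]}

```bash
ls; mkdir -p pics; cat > h.py <<'E'
import numpy as np, cv2
from workcell import env, read_camera, job, cut_out
def ray(c,u,v):
    K=np.array(c['intrinsics']);E=np.array(c['extrinsics'])
    d=E[:3,:3]@np.array([(u-K[0,2])/K[0,0],(v-K[1,2])/K[1,1],1]);return E[:3,3],d
def at(c,u,v,z):
    o,d=ray(c,u,v);return o+d*(z-o[2])/d[2]
def save(n,im):
    cv2.imwrite('pics/'+n,cv2.cvtColor(im,cv2.COLOR_RGB2BGR))
E
python3 - <<'E'
from h import *
s=env.get_state();print({k:np.round(v,3) for k,v in s.items()})
for n in('top','side'):
    c=read_camera(n);save(n+'0.png',c['img']);print(n,np.round(c['intrinsics'],1).tolist(),np.round(c['extrinsics'],3).tolist())
    for t in 'wide_tray narrow_tray ramekin beaker cover spoon fork salt tin'.split():
        for r in cut_out(t,n):
            ys,xs=np.where(r['region']);z=0.0
            print(t,round(r['confidence'],2),r['extent'],xs.mean().round(1),ys.mean().round(1),at(c,xs.mean(),ys.mean(),z).round(3), c['img'][r['region']].mean(0).round())
E
```

```text
pics
{'clock': np.float64(0.0), 'joint_pos': array([1.098, 0.313, 0.047, 1.304, 0.   , 1.431]), 'qvel': array([ 0.001, -0.001, -0.   ,  0.001,  0.   , -0.001]), 'tau': array([-6.0000e-03, -4.4949e+01,  2.7849e+01,  1.2000e-02, -1.6000e-02,
        1.0000e-03]), 'tcp_pos': array([0.188, 0.544, 0.304]), 'orientation': array([0.   , 0.166, 0.986, 0.001]), 'wrist_force': array([-0.526,  0.048,  0.08 ]), 'ft_torque': array([ 0.011, -0.022,  0.043]), 'finger_gap': np.float64(0.086)}
top [[464.0, 0.0, 324.0], [0.0, 464.0, 239.6], [0.0, 0.0, 1.0]] [[-0.01, -0.983, 0.183, 0.342], [-1.0, 0.012, 0.015, -0.005], [-0.017, -0.183, -0.983, 1.0], [0.0, 0.0, 0.0, 1.0]]
narrow_tray 0.73 [187.6, 280.7, 205.8, 347.5] 197.1 321.2 [0.354 0.282 0.   ] [119. 119. 119.]
narrow_tray 0.62 [139.4, 163.6, 230.5, 269.2] 185.1 216.3 [0.584 0.318 0.   ] [87. 61. 41.]
ramekin 0.97 [243.2, 206.9, 272.4, 237.8] 260.1 221.4 [0.571 0.151 0.   ] [25. 78. 74.]
ramekin 0.89 [288.8, 145.1, 318.0, 180.6] 300.5 163.4 [0.704 0.061 0.   ] [122. 121. 111.]
ramekin 0.73 [236.6, 307.3, 270.2, 342.6] 250.9 324.5 [ 0.346  0.167 -0. 
[... 1480 characters left out ...]
13.9, 209.0, 244.1, 237.9] 227.2 222.7 [0.346 0.2   0.   ] [36. 87. 77.]
beaker 0.62 [281.1, 217.3, 310.3, 252.9] 295.4 233.9 [0.481 0.11  0.   ] [123. 124. 108.]
cover 0.93 [329.6, 242.6, 389.3, 289.6] 356.2 264.5 [ 0.565 -0.04   0.   ] [141. 138. 126.]
cover 0.8 [213.6, 297.4, 286.3, 361.8] 249.6 330.9 [ 0.333 -0.173  0.   ] [33. 98. 90.]
spoon 0.65 [200.2, 202.4, 261.8, 211.6] 227.4 205.3 [0.358 0.289 0.   ] [117. 122. 115.]
fork 0.65 [219.4, 374.5, 329.2, 408.7] 269.3 389.9 [ 0.338 -0.3    0.   ] [133. 135. 130.]
salt 0.88 [291.3, 267.8, 315.3, 306.9] 301.7 286.8 [ 0.443 -0.082  0.   ] [108. 118. 108.]
tin 0.81 [424.8, 243.2, 452.4, 281.6] 437.8 261.6 [ 0.727 -0.074  0.   ] [86. 92. 81.]
```

```bash
python3 - <<'E'
import cv2
a=cv2.imread('pics/top0.png');b=a[130:380,130:540]
cv2.imwrite('pics/topc.png',cv2.resize(b,None,fx=1.95,fy=1.95,interpolation=cv2.INTER_CUBIC))
E
```

```text
(no output)
```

View pics/topc.png

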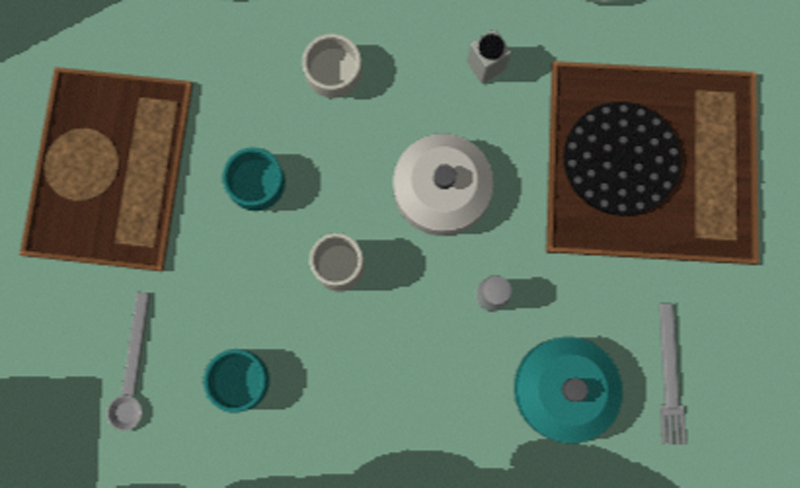

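View pics/side0.png

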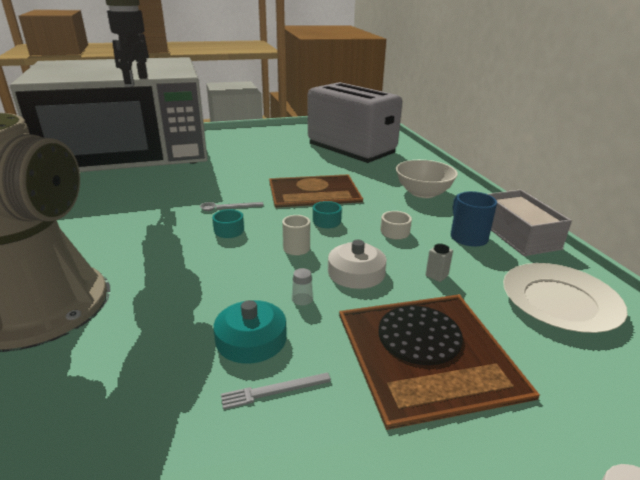

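Top crop (scale 1.95, offset 130,130). The candidates, in top-camera pixels:
- **Ramekin:** white (300,163). The turquoise (260,221) and (251,324) are not meant.
- **Beaker:** white tall (303,264).
- **Cover:** white (357,224), not turquoise (421,330).
- **Spoon and fork:** spoon (197,320) and fork (474,325).
- **Trays:** narrow (185,216) and wide (465,213).
- **Bystanders:** salt (383,280) and tin (380,158).

The descriptions and colours settle the choice.

```bash
cat > fit.py <<'E'
from h import *
from scipy.optimize import least_squares
def circ(r,z,n=48):
    a=np.linspace(0,2*np.pi,n,endpoint=False);return np.c_[r*np.cos(a),r*np.sin(a),0*a+z]
def box(a,b,z0,z1): return np.array([[x,y,z] for x in(-a/2,a/2) for y in(-b/2,b/2) for z in(z0,z1)])
M=dict(ramekin=np.r_[circ(.033,0),circ(.033,.038)],beaker=np.r_[circ(.028,0),circ(.028,.064)],
 cover=np.r_[circ(.055,0),circ(.055,.03),circ(.012,.066)],wide_tray=box(.22,.23,0,.01),narrow_tray=box(.22,.16,0,.01),
 salt=np.r_[circ(.019,0),circ(.019,.058)],tin=box(.034,.034,0,.063))
def proj(c,P):
    E=np.linalg.inv(c['extrinsics']);q=P@E[:3,:3].T+E[:3,3];q=q@np.array(c['intrinsics']).T;return q[:,:2]/q[:,2:]
def mom(m):
    a=m['m00'];return np.array([m['m10']/a,m['m01']/a,np.sqrt(a),np.sqrt(m['mu20']/a),np.sqrt(m['mu02']/a),.1*m['mu11']/a])
def fit(name,obs,p0,yaw=False):
    P=M[name];W=np.array([1,1,.3,.3,.3,.3*yaw])
    ms=[(c,mom(cv2.moments(reg.astype(np.uint8),True))) for c,reg in obs]
    def f(p):
        t=p[2] if yaw else 0;R=np.array([[np.cos(t),-np.sin(t),0],[np.sin(t),np.cos(t),0],[0,0,1]])
        return np.concatenate([W*(mom(cv2.moments(cv2.convexHull((proj(c,P@R.T+[p[0],p[1],0])).astype(np.float32))))-m) for c,m in ms])
    r=least_squares(f,p0,diff_step=1e-3,x_scale=.01);return r.x,r.fun
def strip(c,reg,z,name):
    ys,xs=np.where(reg);Q=np.array([at(c,u,v,z)[:2] for u,v in zip(xs,ys)])
    (cx,cy),(w,h),a=cv2.minAreaRect((Q*1000).astype(np.float32))
    m=Q.mean(0);U=np.linalg.svd(Q-m)[2][0];U*=np.sign(U[0]); t=(Q-m)@U
    print(name,'rect',round(cx,1),round(cy,1),round(w,1),round(h,1),round(a,1),'pca mean',m.round(4),'axis',U.round(3),'len',np.ptp(t).round(3),'mid',(m+U*(t.max()+t.min())/2).round(4))
E
python3 - <<'E'
from fit import *
C={n:read_camera(n) for n in('top','side')}
px={'top':dict(ramekin=(300,163),beaker=(303,264),cover=(357,224),wide_tray=(465,213),narrow_tray=(185,216),spoon=(197,320),fork=(474,325),salt=(383,280),tin=(380,158)),
'side':dict(ramekin=(395,224),beaker=(295,234),cover=(356,264),wide_tray=(431,361),narrow_tray=(313,190),spoon=(227,205),fork=(269,390),salt=(302,287),tin=(438,262))}
alt=dict(wide_tray=['beaker','salt'],)
obs={}
for n in C:
    for t in px[n]:
        for q in [t]+alt.get(t,[]):
            L=[r for r in cut_out(q,n) if np.hypot(*(np.argwhere(r['region']).mean(0)[::-1]-px[n][t]))<8]
            if L: obs.setdefault(t,{})[n]=L[0]['region'];break
        else: print('no',t,n)
for t in M:
    if t not in obs: continue
    yaw='tray' in t
    p0=np.r_[at(C['top'],*px['top'][t],.0)[:2],[-.05]*yaw]
    for v in ['top','side','both']:
        o=[(C[n],obs[t][n]) for n in obs[t] if v in(n,'both')]
        if o: x,f=fit(t,o,p0,yaw);print(t,v,x.round(4),f.round(1))
for t in('spoon','fork'):
    for n in obs[t]: strip(C[n],obs[t][n],.004,t+n)
# tray features by colour
for t in('wide_tray','narrow_tray'):
    for n in obs[t]:
        hull=np.zeros((480,640),np.uint8);k=cv2.convexHull(np.argwhere(obs[t][n])[:,::-1].astype(np.int32));cv2.fillConvexPoly(hull,k,1)
        im=C[n]['img'].astype(int);g=im[...,1]
        e=cv2.erode(hull,np.ones((7,7)))>0
        cork=((g>78)&(im[...,0]-im[...,2]>25)&e).astype(np.uint8);cork=cv2.morphologyEx(cork,cv2.MORPH_CLOSE,np.ones((3,3)))
        dark=((im[...,0]-im[...,2]<14)&e).astype(np.uint8);dark=cv2.morphologyEx(dark,cv2.MORPH_CLOSE,np.ones((5,5)))
        for nm,mm,z in(('cork',cork,.008),('dark',dark,.014)):
            k,l,s,ce=cv2.connectedComponentsWithStats(mm)
            for i in range(1,k):
                if s[i,4]>300: strip(C[n],l==i,z,t+n+nm)
E
```

```text
ramekin top [0.6969 0.0603] [0.  0.  0.2 0.  0.1 0. ]
ramekin side [0.6939 0.0619] [ 0.  -0.   0.2  0.   0.1  0. ]
ramekin both [0.6953 0.0611] [-0.3  0.7  0.2  0.   0.1  0.   0.7  0.1  0.2  0.   0.1  0. ]
beaker top [0.471  0.0538] [0.  0.  0.2 0.1 0.1 0. ]
beaker side [0.4674 0.0539] [ 0.  -0.   0.1 -0.   0.1  0. ]
beaker both [0.4692 0.0541] [-0.1  0.9  0.2  0.1  0.1  0.   0.8 -0.2  0.1 -0.   0.1  0. ]
cover top [ 0.5578 -0.0611] [-0.  -0.   0.3  0.1  0.1  0. ]
cover side [ 0.5556 -0.061 ] [ 0.  -0.   0.1 -0.   0.1 -0. ]
cover both [ 0.5566 -0.0608] [-0.1  0.6  0.3  0.1  0.1  0.   0.5 -0.1  0.1 -0.   0.1 -0. ]
wide_tray top [ 0.5847 -0.2982 -0.0714] [ 0.  0. -0. -0.  0. -0.]
wide_tray side [ 0.5827 -0.2979  0.0618] [-0.   0.  -0.2 -0.1 -0.1  0. ]
wide_tray both [ 0.5833 -0.2977 -0.0177] [-0.2  0.6 -0.  -0.   0.  -0.1  0.4 -0.  -0.3 -0.1 -0.1 -0. ]
narrow_tray top [ 0.5856  0.3164 -0.1303] [-0.   0.  -0.1 -0.  -0.  -0. ]
narrow_tray side [ 0.5833  0.3192 -0.0656] [-0.  -0.   0.3 -0.1  0.1  0. ]
narrow_tray both [ 0.5843  0.317  -0.1137] [-0.3  0.6 -0.1 -0.1 -0.   0.2  0.7  0.3  0.3
[... 1252 characters left out ...]
] axis [ 0.061 -0.998] len 0.223 mid [ 0.4805 -0.2986]
wide_traysidecork rect 577.7 -368.3 44.4 170.5 85.9 pca mean [ 0.5752 -0.3688] axis [ 0.997 -0.071] len 0.171 mid [ 0.5776 -0.369 ]
wide_traysidedark rect 583.2 -267.5 132.9 128.8 73.5 pca mean [ 0.5815 -0.2713] axis [0.56  0.829] len 0.136 mid [ 0.5837 -0.2681]
narrow_traytopcork rect 579.7 272.8 43.0 169.4 83.1 pca mean [0.578  0.2727] axis [ 0.992 -0.127] len 0.169 mid [0.5796 0.2725]
narrow_traytopcork rect 588.1 346.9 80.6 80.0 45.7 pca mean [0.5886 0.3473] axis [ 0.982 -0.187] len 0.083 mid [0.5889 0.3472]
narrow_traysidecork rect 584.4 311.0 145.6 168.6 80.0 pca mean [0.5788 0.2942] axis [0.919 0.393] len 0.165 mid [0.5677 0.2894]
```

Request:
{"method": "servo_tool", "body": {"deltas": [{"dx": 22,"dy": -33,"dz": -19,"rz": 0.024,"fingers": 0},{"dx": 22,"dy": -33,"dz": -19,"rz": 0.024,"fingers": 0},{"dx": 22,"dy": -33,"dz": -19,"rz": 0.024,"fingers": 0},{"dx": 22,"dy": -33,"dz": -19,"rz": 0.024,"fingers": 0},{"dx": 22,"dy": -33,"dz": -19,"rz": 0.024,"fingers": 0},{"dx": 22,"dy": -33,"dz": -19,"rz": 0.024,"fingers": 0},{"dx": 22,"dy": -33,"dz": -19,"rz": 0.024,"fingers": 0},{"dx": 22,"dy": -33,"dz": -19,"rz": 0.024,"fingers": 0}], "newtons": 40}}

```text
invalid input at $.deltas[0]: expected keys dx, dy, dz, rx, ry, rz, fingers
```

Request:
{"method": "servo_tool", "body": {"deltas": [{"dx": 22,"dy": -33,"dz": -19,"rx": 0,"ry": 0,"rz": 0.024,"fingers": 0},{"dx": 22,"dy": -33,"dz": -19,"rx": 0,"ry": 0,"rz": 0.024,"fingers": 0},{"dx": 22,"dy": -33,"dz": -19,"rx": 0,"ry": 0,"rz": 0.024,"fingers": 0},{"dx": 22,"dy": -33,"dz": -19,"rx": 0,"ry": 0,"rz": 0.024,"fingers": 0},{"dx": 22,"dy": -33,"dz": -19,"rx": 0,"ry": 0,"rz": 0.024,"fingers": 0},{"dx": 22,"dy": -33,"dz": -19,"rx": 0,"ry": 0,"rz": 0.024,"fingers": 0},{"dx": 22,"dy": -33,"dz": -19,"rx": 0,"ry": 0,"rz": 0.024,"fingers": 0},{"dx": 22,"dy": -33,"dz": -19,"rx": 0,"ry": 0,"rz": 0.024,"fingers": 0}], "newtons": 40}}

```text
clock: 2.8
tcp_pos: [0.3629, 0.2773, 0.1496]
orientation: [-0.002, 0.07, 0.998, -0.001]
wrist_force: [1.2, 1.0, -5.4]
finger_gap: 0.0429
```

```bash
python3 - <<'E'
from h import *
s=env.get_state();print(s['tcp_pos'],s['orientation'],s['finger_gap'])
c=read_camera('wrist');save('w1.png',c['img']);print(c['intrinsics'],np.round(c['hand_eye'],3))
E
```

```text
[0.36291973 0.27725808 0.14955072] [-0.00173674  0.0697672   0.99756122 -0.00106195] 0.04285654718253816
[[371.64829954   0.         318.51688661]
 [  0.         371.64829954 243.89707449]
 [  0.           0.           1.        ]] [[-0.001 -0.96  -0.279  0.07 ]
 [ 1.    -0.001 -0.001  0.   ]
 [ 0.001 -0.279  0.96  -0.07 ]
 [ 0.     0.     0.     1.   ]]
```

View pics/w1.png

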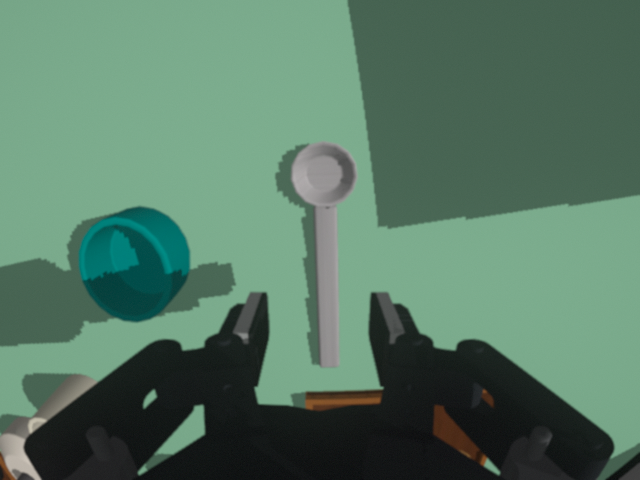

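The wrist view shows the spoon head at (323,173) and the handle end at (328,366), with the jaws straddling it. Next I convert these to world coordinates.

```bash
cat >> h.py <<'E'
from scipy.spatial.transform import Rotation as Ro
def wat(c,s,u,v,z):
    K=np.array(c['intrinsics']);H=np.array(c['hand_eye']);d=np.array([u-K[0,2],v-K[1,2]]);r=np.hypot(*d);th=r/K[0,0]
    ray=np.r_[d/r*np.sin(th),np.cos(th)]
    q=s['orientation'];R=Ro.from_quat([q[1],q[2],q[3],q[0]]).as_matrix();T=np.array(s['tcp_pos'])
    o=R@H[:3,3]+T;w=R@H[:3,:3]@ray;return o+w*(z-o[2])/w[2]
E
python3 - <<'E'
from h import *
s=env.get_state();c=read_camera('wrist')
a=wat(c,s,323,173,.006);b=wat(c,s,328,366,.004);d=(b-a)/np.hypot(*(b-a)[:2])
print(a,b,np.hypot(*(b-a)[:2]),'yaw',np.arctan2(d[1],d[0]),'mid',b-d*.075)
q=s['orientation'];R=Ro.from_quat([q[1],q[2],q[3],q[0]]).as_matrix();print(R[:,1:].round(3).tolist(),R[:,1])
E
```

```text
[0.314144   0.28168682 0.006     ] [0.4428228  0.26700778 0.004     ] 0.12951335172108933 yaw -0.11358404288530645 mid [0.36830608 0.27550828 0.00515818]
[[0.143, -0.005], [0.99, -0.007], [-0.008, -1.0]] [ 0.14280941  0.98972174 -0.00750649]
```

Request:
{"method": "servo_tool", "body": {"deltas": [{"dx": 5,"dy": -1,"dz": -25,"rx": 0.0,"ry": 0,"rz": 0.03,"fingers": 0},{"dx": 0,"dy": 0,"dz": -25,"rx": 0,"ry": 0,"rz": 0,"fingers": 0},{"dx": 0,"dy": 0,"dz": -23,"rx": 0,"ry": 0,"rz": 0,"fingers": 0},{"dx": 0,"dy": 0,"dz": 0,"rx": 0,"ry": 0,"rz": 0,"fingers": 1},{"dx": 0,"dy": 0,"dz": 0,"rx": 0,"ry": 0,"rz": 0,"fingers": 1},{"dx": 0,"dy": 0,"dz": 0,"rx": 0,"ry": 0,"rz": 0,"fingers": 1},{"dx": 0,"dy": 0,"dz": 0,"rx": 0,"ry": 0,"rz": 0,"fingers": 1}], "newtons": 50}}

```text
clock: 3.6
tcp_pos: [0.3694, 0.2791, 0.08]
orientation: [0.001, 0.055, 0.998, 0.001]
wrist_force: [-0.3, -0.4, -5.1]
finger_gap: 0.0101
```

Request:
{"method": "servo_tool", "body": {"deltas": [{"dx": 0,"dy": 0,"dz": 0,"rx": 0,"ry": 0,"rz": 0,"fingers": 0},{"dx": 0,"dy": 0,"dz": 0,"rx": 0,"ry": 0,"rz": 0,"fingers": 0},{"dx": 0,"dy": -2,"dz": 0,"rx": 0,"ry": 0,"rz": 0,"fingers": 0},{"dx": 0,"dy": 0,"dz": 0,"rx": 0,"ry": 0,"rz": 0,"fingers": 0}], "newtons": 50}}

```text
clock: 4.0
tcp_pos: [0.3689, 0.2763, 0.0791]
orientation: [0.0, 0.055, 0.998, 0.0]
wrist_force: [0.0, 0.4, -3.9]
finger_gap: 0.0427
```

```bash
python3 - <<'E'
from h import *
s=env.get_state();print(s['tcp_pos'],s['finger_gap'],s['wrist_force'])
c=read_camera('wrist');save('w2.png',c['img'][100:460,120:520])
E
```

```text
[0.36885599 0.27627834 0.0790801 ] 0.042651420631997436 [ 0.02241622  0.41826129 -3.92813201]
```

View pics/w2.png

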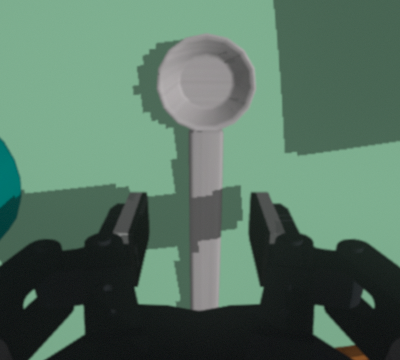

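The spoon is undisturbed and centred between the jaws. The fingers closed just above it, so I go 5 mm lower.

Request:
{"method": "servo_tool", "body": {"deltas": [{"dx": 0,"dy": 0,"dz": -5,"rx": 0,"ry": 0,"rz": 0,"fingers": 0},{"dx": 0,"dy": 0,"dz": 0,"rx": 0,"ry": 0,"rz": 0,"fingers": 0.4},{"dx": 0,"dy": 0,"dz": 0,"rx": 0,"ry": 0,"rz": 0,"fingers": 1},{"dx": 0,"dy": 0,"dz": 0,"rx": 0,"ry": 0,"rz": 0,"fingers": 1},{"dx": 0,"dy": 0,"dz": 0,"rx": 0,"ry": 0,"rz": 0,"fingers": 1},{"dx": 0,"dy": 0,"dz": 0,"rx": 0,"ry": 0,"rz": 0,"fingers": 1}], "newtons": 50}}

```text
clock: 4.65
tcp_pos: [0.3689, 0.2765, 0.0739]
orientation: [-0.0, 0.055, 0.998, 0.0]
wrist_force: [0.3, 0.8, -5.4]
finger_gap: 0.0115
```

Request:
{"method": "servo_tool", "body": {"deltas": [{"dx": 0,"dy": 0,"dz": 0,"rx": 0,"ry": 0,"rz": 0,"fingers": 1},{"dx": 0,"dy": 0,"dz": 10,"rx": 0,"ry": 0,"rz": 0,"fingers": 1},{"dx": 0,"dy": 0,"dz": 30,"rx": 0,"ry": 0,"rz": 0,"fingers": 1},{"dx": 0,"dy": 0,"dz": 40,"rx": 0,"ry": 0,"rz": 0,"fingers": 1},{"dx": 0,"dy": 0,"dz": 0,"rx": 0,"ry": 0,"rz": 0,"fingers": 1}], "newtons": 50}}

```text
clock: 5.15
tcp_pos: [0.3717, 0.278, 0.1589]
orientation: [0.004, 0.055, 0.998, 0.002]
wrist_force: [1.0, 1.4, -4.9]
finger_gap: 0.0119
```

```bash
python3 - <<'E'
from h import *
s=env.get_state();print(s['tcp_pos'],s['finger_gap'],s['wrist_force'])
c=read_camera('wrist');save('w3.png',c['img'][100:460,120:520])
E
```

```text
[0.37173864 0.27799934 0.15887817] 0.011930319026859003 [ 0.96815106  1.4193057  -4.9065318 ]
```

View pics/w3.png

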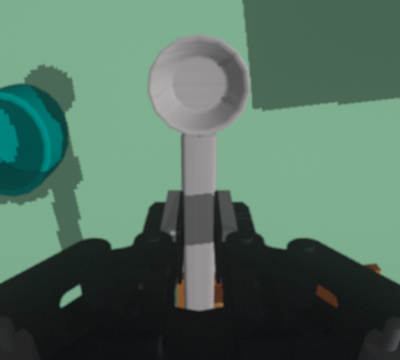

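The spoon is held square. I carry it over to the wide tray's strip.

Request:
{"method": "servo_tool", "body": {"deltas": [{"dx": 12,"dy": -30,"dz": 30,"rx": 0,"ry": 0,"rz": 0,"fingers": 1},{"dx": 13,"dy": -42,"dz": 0,"rx": 0,"ry": 0,"rz": 0.01,"fingers": 1},{"dx": 13,"dy": -42,"dz": 0,"rx": 0,"ry": 0,"rz": 0.01,"fingers": 1},{"dx": 13,"dy": -42,"dz": 0,"rx": 0,"ry": 0,"rz": 0.01,"fingers": 1},{"dx": 13,"dy": -42,"dz": 0,"rx": 0,"ry": 0,"rz": 0.01,"fingers": 1},{"dx": 13,"dy": -42,"dz": 0,"rx": 0,"ry": 0,"rz": 0,"fingers": 1},{"dx": 13,"dy": -42,"dz": 0,"rx": 0,"ry": 0,"rz": 0,"fingers": 1},{"dx": 13,"dy": -42,"dz": 0,"rx": 0,"ry": 0,"rz": 0,"fingers": 1}]}}

```text
clock: 6.0
tcp_pos: [0.4712, -0.0492, 0.1822]
orientation: [-0.001, 0.036, 0.999, 0.0]
wrist_force: [0.7, -0.1, -5.6]
finger_gap: 0.0119
```

Request:
{"method": "servo_tool", "body": {"deltas": [{"dx": 13,"dy": -42,"dz": 0,"rx": 0,"ry": 0,"rz": 0,"fingers": 1},{"dx": 13,"dy": -42,"dz": 0,"rx": 0,"ry": 0,"rz": 0,"fingers": 1},{"dx": 13,"dy": -42,"dz": 0,"rx": 0,"ry": 0,"rz": 0,"fingers": 1},{"dx": 13,"dy": -42,"dz": 0,"rx": 0,"ry": 0,"rz": 0,"fingers": 1},{"dx": 13,"dy": -42,"dz": 0,"rx": 0,"ry": 0,"rz": 0,"fingers": 1},{"dx": 13,"dy": -42,"dz": 0,"rx": 0,"ry": 0,"rz": 0,"fingers": 1},{"dx": 13,"dy": -42,"dz": 0,"rx": 0,"ry": 0,"rz": 0,"fingers": 1},{"dx": 0,"dy": 0,"dz": 0,"rx": 0,"ry": 0,"rz": 0,"fingers": 1}]}}

```text
clock: 6.8
tcp_pos: [0.5632, -0.3468, 0.1807]
orientation: [-0.0, 0.038, 0.999, -0.0]
wrist_force: [-0.5, 1.2, -4.8]
finger_gap: 0.0123
```

Request:
{"method": "servo_tool", "body": {"deltas": [{"dx": 8,"dy": -11,"dz": -20,"rx": 0,"ry": 0,"rz": 0,"fingers": 1},{"dx": 7,"dy": -10,"dz": -30,"rx": 0,"ry": 0,"rz": 0,"fingers": 1},{"dx": 0,"dy": 0,"dz": -25,"rx": 0,"ry": 0,"rz": 0,"fingers": 1},{"dx": 0,"dy": 0,"dz": -12,"rx": 0,"ry": 0,"rz": 0,"fingers": 1},{"dx": 0,"dy": 0,"dz": 0,"rx": 0,"ry": 0,"rz": 0,"fingers": 1},{"dx": 0,"dy": 0,"dz": 0,"rx": 0,"ry": 0,"rz": 0,"fingers": 1}]}}

```text
clock: 7.4
tcp_pos: [0.5778, -0.3621, 0.097]
orientation: [-0.0, 0.035, 0.999, 0.0]
wrist_force: [0.6, 0.5, -5.4]
finger_gap: 0.0121
```

Request:
{"method": "servo_tool", "body": {"deltas": [{"dx": 0,"dy": -6,"dz": -7,"rx": 0,"ry": 0,"rz": 0,"fingers": 1},{"dx": 0,"dy": 0,"dz": -6,"rx": 0,"ry": 0,"rz": 0,"fingers": 1},{"dx": 0,"dy": 0,"dz": 0,"rx": 0,"ry": 0,"rz": 0,"fingers": 1},{"dx": 0,"dy": 0,"dz": 0,"rx": 0,"ry": 0,"rz": 0,"fingers": 1}]}}

```text
clock: 7.8
tcp_pos: [0.5778, -0.3685, 0.084]
orientation: [0.0, 0.035, 0.999, 0.0]
wrist_force: [-0.8, 1.3, -6.2]
finger_gap: 0.0124
```

Now I release gently, partly open, and rise.

Request:
{"method": "servo_tool", "body": {"deltas": [{"dx": 0,"dy": 0,"dz": -2,"rx": 0,"ry": 0,"rz": 0,"fingers": 1},{"dx": 0,"dy": 0,"dz": 0,"rx": 0,"ry": 0,"rz": 0,"fingers": 0.5},{"dx": 0,"dy": 0,"dz": 0,"rx": 0,"ry": 0,"rz": 0,"fingers": 0.2},{"dx": 0,"dy": 0,"dz": 0,"rx": 0,"ry": 0,"rz": 0,"fingers": 0.2},{"dx": 0,"dy": 0,"dz": 20,"rx": 0,"ry": 0,"rz": 0,"fingers": 0.2},{"dx": 0,"dy": 0,"dz": 40,"rx": 0,"ry": 0,"rz": 0,"fingers": 0},{"dx": -25,"dy": 8,"dz": 40,"rx": 0,"ry": 0,"rz": 0,"fingers": 0},{"dx": -45,"dy": 15,"dz": 0,"rx": 0,"ry": 0,"rz": -0.03,"fingers": 0}]}}

```text
clock: 8.6
tcp_pos: [0.512, -0.3488, 0.1884]
orientation: [0.006, 0.05, 0.999, -0.004]
wrist_force: [0.3, -1.0, -6.1]
finger_gap: 0.0426
```

Request:
{"method": "servo_tool", "body": {"deltas": [{"dx": -45,"dy": 15,"dz": 0,"rx": 0,"ry": 0,"rz": 0.05,"fingers": 0},{"dx": -45,"dy": 12,"dz": 0,"rx": 0,"ry": 0,"rz": 0.04,"fingers": 0},{"dx": -45,"dy": 10,"dz": -20,"rx": 0,"ry": 0,"rz": 0,"fingers": 0},{"dx": -15,"dy": 5,"dz": -20,"rx": 0,"ry": 0,"rz": 0,"fingers": 0},{"dx": 0,"dy": 0,"dz": 0,"rx": 0,"ry": 0,"rz": 0,"fingers": 0},{"dx": 0,"dy": 0,"dz": 0,"rx": 0,"ry": 0,"rz": 0,"fingers": 0}]}}

```text
clock: 9.2
tcp_pos: [0.3587, -0.3042, 0.1428]
orientation: [0.001, 0.006, 1.0, -0.0]
wrist_force: [1.0, -0.8, -5.1]
finger_gap: 0.0426
```

```bash
python3 - <<'E'
from h import *
s=env.get_state();print(s['tcp_pos'],s['orientation'],s['finger_gap'])
c=read_camera('wrist');t=read_camera('top')['img'][150:280,400:530]
im=np.zeros((480,1010,3),np.uint8);im[:,:640]=c['img'];im[:370,640:]=cv2.resize(t,(370,370));save('w4.png',cv2.resize(im,(800,380)))
E
```

```text
[ 0.35871741 -0.30423405  0.14277166] [ 5.87169135e-04  5.66751101e-03  9.99983686e-01 -4.01750960e-04] 0.042632821574670896
```

View pics/w4.png

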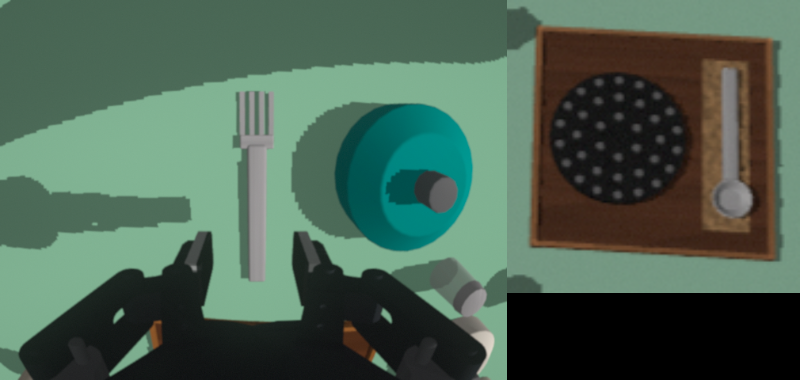

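The spoon lies on its strip, centred to about 3 mm in the top inset. The wrist view shows the fork aligned between the jaws, tines at (322,116) and handle end at (325,355) in full pixels.

Request:
{"method": "servo_tool", "body": {"deltas": [{"dx": -7,"dy": 0,"dz": -25,"rx": 0,"ry": 0,"rz": 0,"fingers": 0},{"dx": 0,"dy": 0,"dz": -25,"rx": 0,"ry": 0,"rz": 0,"fingers": 0},{"dx": 0,"dy": 0,"dz": -13,"rx": 0,"ry": 0,"rz": 0,"fingers": 0},{"dx": 0,"dy": 0,"dz": 0,"rx": 0,"ry": 0,"rz": 0,"fingers": 0},{"dx": 0,"dy": 0,"dz": 0,"rx": 0,"ry": 0,"rz": 0,"fingers": 0}]}}

```text
clock: 9.8
tcp_pos: [0.3524, -0.3044, 0.0796]
orientation: [0.0, 0.005, 1.0, -0.0]
wrist_force: [0.1, -0.5, -4.2]
finger_gap: 0.0426
```

```bash
python3 - <<'E'
from h import *
s=dict(tcp_pos=[0.35872,-.30423,.14277],orientation=[5.87e-04,5.6675e-03,.99998,-4e-04]);c=read_camera('wrist')
a=wat(c,s,322,115,.006);b=wat(c,s,324.5,355,.004);print(a,b,(a+b)/2,np.hypot(*(b-a)[:2]))
E
```

```text
[ 0.27578659 -0.30164014  0.006     ] [ 0.42637936 -0.30140114  0.004     ] [ 0.35108297 -0.30152064  0.005     ] 0.1505929599709987
```

Request:
{"method": "servo_tool", "body": {"deltas": [{"dx": -1,"dy": 2,"dz": -6,"rx": 0,"ry": 0,"rz": 0,"fingers": 0},{"dx": 0,"dy": 0,"dz": 0,"rx": 0,"ry": 0,"rz": 0,"fingers": 0.4},{"dx": 0,"dy": 0,"dz": 0,"rx": 0,"ry": 0,"rz": 0,"fingers": 1},{"dx": 0,"dy": 0,"dz": 0,"rx": 0,"ry": 0,"rz": 0,"fingers": 1},{"dx": 0,"dy": 0,"dz": 0,"rx": 0,"ry": 0,"rz": 0,"fingers": 1},{"dx": 0,"dy": 0,"dz": 0,"rx": 0,"ry": 0,"rz": 0,"fingers": 1},{"dx": 0,"dy": 0,"dz": 15,"rx": 0,"ry": 0,"rz": 0,"fingers": 1},{"dx": 0,"dy": 0,"dz": 45,"rx": 0,"ry": 0,"rz": 0,"fingers": 1}]}}

```text
clock: 10.65
tcp_pos: [0.3481, -0.2993, 0.1302]
orientation: [-0.003, 0.006, 1.0, 0.003]
wrist_force: [0.4, 0.0, -5.1]
finger_gap: 0.0121
```

Request:
{"method": "servo_tool", "body": {"deltas": [{"dx": 0,"dy": 0,"dz": 45,"rx": 0,"ry": 0,"rz": 0,"fingers": 1},{"dx": 15,"dy": 40,"dz": 10,"rx": 0,"ry": 0,"rz": -0.02,"fingers": 1},{"dx": 16,"dy": 40,"dz": 0,"rx": 0,"ry": 0,"rz": -0.02,"fingers": 1},{"dx": 16,"dy": 40,"dz": 0,"rx": 0,"ry": 0,"rz": -0.02,"fingers": 1},{"dx": 16,"dy": 40,"dz": 0,"rx": 0,"ry": 0,"rz": -0.02,"fingers": 1},{"dx": 16,"dy": 40,"dz": 0,"rx": 0,"ry": 0,"rz": -0.02,"fingers": 1},{"dx": 16,"dy": 40,"dz": 0,"rx": 0,"ry": 0,"rz": -0.02,"fingers": 1},{"dx": 16,"dy": 40,"dz": 0,"rx": 0,"ry": 0,"rz": 0,"fingers": 1}]}}

```text
clock: 11.45
tcp_pos: [0.4614, -0.0199, 0.1879]
orientation: [0.0, 0.066, 0.998, -0.0]
wrist_force: [0.3, -0.5, -5.8]
finger_gap: 0.0121
```

Request:
{"method": "servo_tool", "body": {"deltas": [{"dx": 16,"dy": 40,"dz": 0,"rx": 0,"ry": 0,"rz": 0,"fingers": 1},{"dx": 16,"dy": 40,"dz": 0,"rx": 0,"ry": 0,"rz": 0,"fingers": 1},{"dx": 16,"dy": 40,"dz": 0,"rx": 0,"ry": 0,"rz": 0,"fingers": 1},{"dx": 16,"dy": 40,"dz": 0,"rx": 0,"ry": 0,"rz": 0,"fingers": 1},{"dx": 16,"dy": 40,"dz": 0,"rx": 0,"ry": 0,"rz": 0,"fingers": 1},{"dx": 16,"dy": 40,"dz": 0,"rx": 0,"ry": 0,"rz": 0,"fingers": 1},{"dx": 16,"dy": 40,"dz": 0,"rx": 0,"ry": 0,"rz": 0,"fingers": 1},{"dx": 0,"dy": 0,"dz": 0,"rx": 0,"ry": 0,"rz": 0,"fingers": 1}]}}

```text
clock: 12.25
tcp_pos: [0.5744, 0.2629, 0.187]
orientation: [0.001, 0.063, 0.998, 0.001]
wrist_force: [-0.3, 1.3, -6.3]
finger_gap: 0.012
```

Request:
{"method": "servo_tool", "body": {"deltas": [{"dx": 5,"dy": 8,"dz": -30,"rx": 0,"ry": 0,"rz": 0,"fingers": 1},{"dx": 0,"dy": 0,"dz": -30,"rx": 0,"ry": 0,"rz": 0,"fingers": 1},{"dx": 0,"dy": 0,"dz": -25,"rx": 0,"ry": 0,"rz": 0,"fingers": 1},{"dx": 0,"dy": 0,"dz": -8,"rx": 0,"ry": 0,"rz": 0,"fingers": 1},{"dx": 0,"dy": 0,"dz": 0,"rx": 0,"ry": 0,"rz": 0,"fingers": 1},{"dx": 0,"dy": 0,"dz": 0,"rx": 0,"ry": 0,"rz": 0,"fingers": 1}]}}

```text
clock: 12.85
tcp_pos: [0.5787, 0.2663, 0.096]
orientation: [0.001, 0.066, 0.998, 0.0]
wrist_force: [0.1, 0.6, -6.6]
finger_gap: 0.0117
```

Request:
{"method": "servo_tool", "body": {"deltas": [{"dx": 1,"dy": 6,"dz": -6,"rx": 0,"ry": 0,"rz": 0,"fingers": 1},{"dx": 0,"dy": 0,"dz": -7,"rx": 0,"ry": 0,"rz": 0,"fingers": 1},{"dx": 0,"dy": 0,"dz": 0,"rx": 0,"ry": 0,"rz": 0,"fingers": 1},{"dx": 0,"dy": 0,"dz": 0,"rx": 0,"ry": 0,"rz": 0,"fingers": 1}]}}

```text
clock: 13.25
tcp_pos: [0.5789, 0.2725, 0.082]
orientation: [-0.0, 0.065, 0.998, -0.0]
wrist_force: [0.0, 0.8, -6.0]
finger_gap: 0.0121
```

Request:
{"method": "servo_tool", "body": {"deltas": [{"dx": 0,"dy": 0,"dz": -1,"rx": 0,"ry": 0,"rz": 0,"fingers": 1},{"dx": 0,"dy": 0,"dz": 0,"rx": 0,"ry": 0,"rz": 0,"fingers": 0.5},{"dx": 0,"dy": 0,"dz": 0,"rx": 0,"ry": 0,"rz": 0,"fingers": 0.2},{"dx": 0,"dy": 0,"dz": 0,"rx": 0,"ry": 0,"rz": 0,"fingers": 0.2},{"dx": 0,"dy": 0,"dz": 20,"rx": 0,"ry": 0,"rz": 0,"fingers": 0.2},{"dx": 0,"dy": 0,"dz": 40,"rx": 0,"ry": 0,"rz": 0,"fingers": -1},{"dx": 10,"dy": -20,"dz": 40,"rx": 0,"ry": 0,"rz": 0,"fingers": -1},{"dx": 20,"dy": -40,"dz": 0,"rx": 0,"ry": 0,"rz": 0,"fingers": -1}]}}

```text
clock: 14.05
tcp_pos: [0.6113, 0.2151, 0.1879]
orientation: [0.005, 0.063, 0.998, 0.002]
wrist_force: [2.3, -0.0, -4.6]
finger_gap: 0.076
```

Request:
{"method": "servo_tool", "body": {"deltas": [{"dx": 20,"dy": -40,"dz": 0,"rx": 0,"ry": 0,"rz": 0,"fingers": -1},{"dx": 20,"dy": -40,"dz": 0,"rx": 0,"ry": 0,"rz": 0,"fingers": -1},{"dx": 20,"dy": -40,"dz": 0,"rx": 0,"ry": 0,"rz": 0,"fingers": -1},{"dx": 20,"dy": -20,"dz": 0,"rx": 0,"ry": 0,"rz": 0,"fingers": -1},{"dx": 0,"dy": 0,"dz": 0,"rx": 0,"ry": 0,"rz": 0,"fingers": -1},{"dx": 0,"dy": 0,"dz": 0,"rx": 0,"ry": 0,"rz": 0,"fingers": -1}]}}

```text
clock: 14.65
tcp_pos: [0.689, 0.0718, 0.1806]
orientation: [-0.0, 0.066, 0.998, 0.0]
wrist_force: [-0.2, 1.0, -5.4]
finger_gap: 0.0854
```

```bash
python3 - <<'E'
from h import *
s=env.get_state();print(s['tcp_pos'],s['orientation'],s['finger_gap'])
c=read_camera('wrist');t=read_camera('top')['img'][150:280,120:250]
im=np.zeros((480,1010,3),np.uint8);im[:,:640]=c['img'];im[:370,640:]=cv2.resize(t,(370,370));save('w5.png',cv2.resize(im,(800,380)))
E
```

```text
[0.68903804 0.07179425 0.18057304] [-4.44632067e-04  6.60460488e-02  9.97816454e-01  2.12204464e-04] 0.08538725471842636
```

View pics/w5.png

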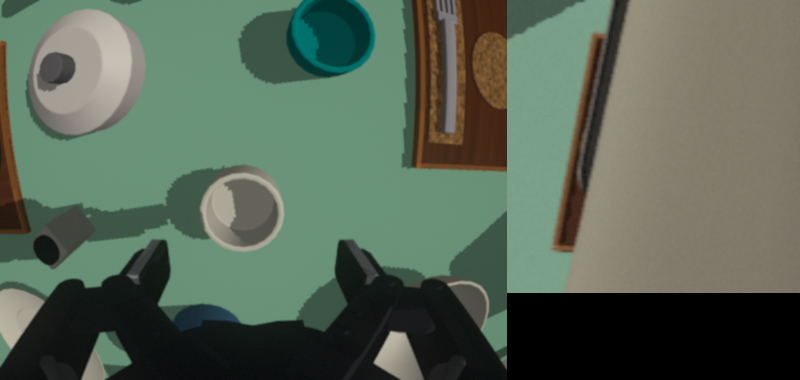

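```bash
python3 - <<'E'
from h import *
s=env.get_state();c=read_camera('wrist')
print(wat(c,s,305.6,267.7,.038))
L=cut_out('ramekin','wrist')
for r in L: print(r['confidence'],r['extent'])
print('mug top edge',wat(c,s,260,386,.09),'bowl',wat(c,s,610,370,.05))
c=read_camera('side');print(at(c,473,242,0),at(c,426,196,0))
E
```

```text
[0.69410083 0.06460206 0.038     ]
0.97 [357.7, 2.2, 471.6, 102.2]
0.59 [250.1, 209.8, 355.8, 322.0]
mug top edge [0.74057358 0.03448132 0.09      ] bowl [0.82308428 0.31156371 0.05      ]
[ 0.83935274 -0.02536389  0.        ] [0.85401871 0.21259562 0.        ]
```

Request:
{"method": "servo_tool", "body": {"deltas": [{"dx": 6,"dy": -9,"dz": -25,"rx": 0,"ry": 0,"rz": 0,"fingers": -1},{"dx": 0,"dy": 0,"dz": -25,"rx": 0,"ry": 0,"rz": 0,"fingers": -1},{"dx": 0,"dy": 0,"dz": 0,"rx": 0,"ry": 0,"rz": 0,"fingers": -1},{"dx": 0,"dy": 0,"dz": 0,"rx": 0,"ry": 0,"rz": 0,"fingers": -1}]}}

```text
clock: 15.3
tcp_pos: [0.6944, 0.0643, 0.131]
orientation: [-0.001, 0.065, 0.998, 0.0]
wrist_force: [0.4, 0.6, -4.4]
finger_gap: 0.0857
```

Request:
{"method": "servo_tool", "body": {"deltas": [{"dx": 0,"dy": -2,"dz": -20,"rx": 0,"ry": 0,"rz": 0,"fingers": -1},{"dx": 0,"dy": 0,"dz": -20,"rx": 0,"ry": 0,"rz": 0,"fingers": -1},{"dx": 0,"dy": 0,"dz": -15,"rx": 0,"ry": 0,"rz": 0,"fingers": -1},{"dx": 0,"dy": 0,"dz": 0,"rx": 0,"ry": 0,"rz": 0,"fingers": -0.5},{"dx": 0,"dy": 0,"dz": 0,"rx": 0,"ry": 0,"rz": 0,"fingers": 0},{"dx": 0,"dy": 0,"dz": 0,"rx": 0,"ry": 0,"rz": 0,"fingers": 1},{"dx": 0,"dy": 0,"dz": 0,"rx": 0,"ry": 0,"rz": 0,"fingers": 1},{"dx": 0,"dy": 0,"dz": 0,"rx": 0,"ry": 0,"rz": 0,"fingers": 1}], "newtons": 40}}

```text
clock: 16.1
tcp_pos: [0.6954, 0.0614, 0.0766]
orientation: [0.0, 0.065, 0.998, 0.0]
wrist_force: [-0.8, 1.0, -6.0]
finger_gap: 0.0638
```

Request:
{"method": "servo_tool", "body": {"deltas": [{"dx": 0,"dy": 0,"dz": 10,"rx": 0,"ry": 0,"rz": 0,"fingers": 1},{"dx": 0,"dy": 0,"dz": 35,"rx": 0,"ry": 0,"rz": 0,"fingers": 1},{"dx": 0,"dy": 0,"dz": 45,"rx": 0,"ry": 0,"rz": 0,"fingers": 1},{"dx": -5,"dy": -15,"dz": 30,"rx": 0,"ry": 0,"rz": 0,"fingers": 1},{"dx": -13,"dy": -37,"dz": 0,"rx": 0,"ry": 0,"rz": 0,"fingers": 1},{"dx": -13,"dy": -37,"dz": 0,"rx": 0,"ry": 0,"rz": 0,"fingers": 1},{"dx": -13,"dy": -37,"dz": 0,"rx": 0,"ry": 0,"rz": 0,"fingers": 1},{"dx": -13,"dy": -37,"dz": 0,"rx": 0,"ry": 0,"rz": 0,"fingers": 1}]}}

```text
clock: 16.9
tcp_pos: [0.6376, -0.1028, 0.1972]
orientation: [0.001, 0.065, 0.998, -0.0]
wrist_force: [0.5, -0.6, -6.7]
finger_gap: 0.064
```

Request:
{"method": "servo_tool", "body": {"deltas": [{"dx": -13,"dy": -37,"dz": 0,"rx": 0,"ry": 0,"rz": 0,"fingers": 1},{"dx": -13,"dy": -37,"dz": 0,"rx": 0,"ry": 0,"rz": 0,"fingers": 1},{"dx": -13,"dy": -37,"dz": 0,"rx": 0,"ry": 0,"rz": 0,"fingers": 1},{"dx": -12,"dy": -37,"dz": 0,"rx": 0,"ry": 0,"rz": 0,"fingers": 1},{"dx": 0,"dy": 0,"dz": -30,"rx": 0,"ry": 0,"rz": 0,"fingers": 1},{"dx": 0,"dy": 0,"dz": -20,"rx": 0,"ry": 0,"rz": 0,"fingers": 1},{"dx": 0,"dy": 0,"dz": 0,"rx": 0,"ry": 0,"rz": 0,"fingers": 1},{"dx": 0,"dy": 0,"dz": 0,"rx": 0,"ry": 0,"rz": 0,"fingers": 1}]}}

```text
clock: 17.7
tcp_pos: [0.5871, -0.2495, 0.1467]
orientation: [-0.0, 0.065, 0.998, 0.0]
wrist_force: [0.6, 0.9, -5.7]
finger_gap: 0.0638
```

Request:
{"method": "servo_tool", "body": {"deltas": [{"dx": 0,"dy": -13,"dz": -10,"rx": 0,"ry": 0,"rz": 0,"fingers": 1},{"dx": 0,"dy": 0,"dz": -25,"rx": 0,"ry": 0,"rz": 0,"fingers": 1},{"dx": 0,"dy": 0,"dz": -15,"rx": 0,"ry": 0,"rz": 0,"fingers": 1},{"dx": 0,"dy": 0,"dz": -3,"rx": 0,"ry": 0,"rz": 0,"fingers": 1},{"dx": 0,"dy": 0,"dz": 0,"rx": 0,"ry": 0,"rz": 0,"fingers": 1},{"dx": 0,"dy": 0,"dz": 0,"rx": 0,"ry": 0,"rz": 0,"fingers": 1}]}}

```text
clock: 18.3
tcp_pos: [0.588, -0.2631, 0.0944]
orientation: [0.001, 0.065, 0.998, -0.001]
wrist_force: [0.0, 1.0, -6.9]
finger_gap: 0.0641
```

Request:
{"method": "servo_tool", "body": {"deltas": [{"dx": -1,"dy": 0,"dz": -3,"rx": 0,"ry": 0,"rz": 0,"fingers": 1},{"dx": 0,"dy": 0,"dz": 0,"rx": 0,"ry": 0,"rz": 0,"fingers": 1},{"dx": 0,"dy": 0,"dz": 0,"rx": 0,"ry": 0,"rz": 0,"fingers": -0.6},{"dx": 0,"dy": 0,"dz": 0,"rx": 0,"ry": 0,"rz": 0,"fingers": -1},{"dx": 0,"dy": 0,"dz": 0,"rx": 0,"ry": 0,"rz": 0,"fingers": -1},{"dx": 0,"dy": 0,"dz": 0,"rx": 0,"ry": 0,"rz": 0,"fingers": -1},{"dx": 0,"dy": 0,"dz": 20,"rx": 0,"ry": 0,"rz": 0,"fingers": -1},{"dx": 0,"dy": 0,"dz": 40,"rx": 0,"ry": 0,"rz": 0,"fingers": -1}]}}

```text
clock: 19.1
tcp_pos: [0.584, -0.2614, 0.147]
orientation: [-0.003, 0.065, 0.998, 0.002]
wrist_force: [1.9, 0.1, -5.4]
finger_gap: 0.0854
```

Request:
{"method": "servo_tool", "body": {"deltas": [{"dx": -4,"dy": 20,"dz": 45,"rx": 0,"ry": 0,"rz": 0,"fingers": -1},{"dx": -6,"dy": 40,"dz": 0,"rx": 0,"ry": 0,"rz": 0,"fingers": 0},{"dx": -6,"dy": 40,"dz": 0,"rx": 0,"ry": 0,"rz": 0,"fingers": 0},{"dx": -6,"dy": 40,"dz": 0,"rx": 0,"ry": 0,"rz": 0,"fingers": 0},{"dx": -6,"dy": 40,"dz": 0,"rx": 0,"ry": 0,"rz": 0,"fingers": 0},{"dx": -2,"dy": 20,"dz": 0,"rx": 0,"ry": 0,"rz": 0,"fingers": 0},{"dx": 0,"dy": 0,"dz": 0,"rx": 0,"ry": 0,"rz": 0,"fingers": 0},{"dx": 0,"dy": 0,"dz": 0,"rx": 0,"ry": 0,"rz": 0,"fingers": 0}]}}

```text
clock: 19.9
tcp_pos: [0.5563, -0.0624, 0.1953]
orientation: [0.0, 0.065, 0.998, -0.0]
wrist_force: [-0.3, 0.8, -5.1]
finger_gap: 0.0426
```

```bash
python3 - <<'E'
from h import *
s=env.get_state();print(s['tcp_pos'],s['orientation'],s['finger_gap'])
c=read_camera('wrist');t=read_camera('side')['img'][280:440,320:550]
im=np.zeros((480,1040,3),np.uint8);im[:,:640]=c['img'];im[:278,640:]=cv2.resize(t,(400,278))
t=read_camera('top')['img'][150:260,410:530];im[278:,640:860]=cv2.resize(t,(220,202));save('w6.png',cv2.resize(im,(800,369)))
E
```

```text
[ 0.55633217 -0.0624073   0.19532114] [ 3.82012443e-04  6.47780208e-02  9.97899595e-01 -2.45239435e-04] 0.04262076641081052
```

View pics/w6.png

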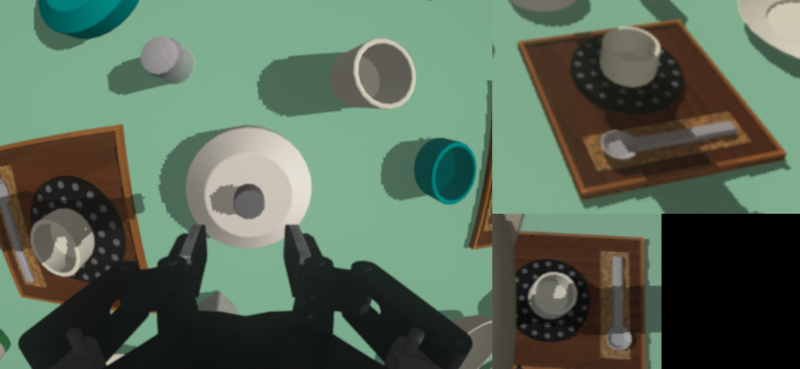

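```bash
python3 - <<'E'
from fit import *
s=env.get_state();c=read_camera('wrist');print('knob',wat(c,s,321,259,.066))
M['ramekin']=M['ramekin']+[0,0,.014]
for n in('top','side'):
    c=read_camera(n)
    for r in cut_out('ramekin',n):
        m=np.argwhere(r['region']).mean(0);p=at(c,m[1],m[0],.03)
        if abs(p[1]+.263)<.05: print(n,r['confidence'],fit('ramekin',[(c,r['region'])],p[:2]))
E
```

```text
knob [ 0.55351604 -0.0619834   0.066     ]
top 0.72 (array([ 0.5883426 , -0.26631806]), array([-3.76839373e-04,  2.31446438e-05,  2.38679965e-02,  4.40979346e-02,
       -1.90800203e-02, -0.00000000e+00]))
side 0.65 (array([ 0.58609001, -0.26319347]), array([-2.59360262e-04, -1.75344103e-02,  3.58346868e-01,  5.75197133e-02,
        1.50786077e-01, -0.00000000e+00]))
```

The ramekin stands upright on the trivet, about 2 mm from its centre. Next is the cover, by its knob.

Request:
{"method": "servo_tool", "body": {"deltas": [{"dx": -1,"dy": 1,"dz": -25,"rx": 0,"ry": 0,"rz": 0,"fingers": 0},{"dx": 0,"dy": 0,"dz": -25,"rx": 0,"ry": 0,"rz": 0,"fingers": 0},{"dx": 0,"dy": 0,"dz": -20,"rx": 0,"ry": 0,"rz": 0,"fingers": 0},{"dx": 0,"dy": 0,"dz": 0,"rx": 0,"ry": 0,"rz": 0,"fingers": 0},{"dx": 0,"dy": 0,"dz": 0,"rx": 0,"ry": 0,"rz": 0,"fingers": 0}]}}

```text
clock: 20.8
tcp_pos: [0.555, -0.0618, 0.1251]
orientation: [-0.0, 0.066, 0.998, 0.0]
wrist_force: [0.7, 1.2, -5.2]
finger_gap: 0.0431
```

Request:
{"method": "servo_tool", "body": {"deltas": [{"dx": 0,"dy": 0,"dz": -2,"rx": 0,"ry": 0,"rz": 0,"fingers": 0.2},{"dx": 0,"dy": 0,"dz": 0,"rx": 0,"ry": 0,"rz": 0,"fingers": 1},{"dx": 0,"dy": 0,"dz": 0,"rx": 0,"ry": 0,"rz": 0,"fingers": 1},{"dx": 0,"dy": 0,"dz": 0,"rx": 0,"ry": 0,"rz": 0,"fingers": 1},{"dx": 0,"dy": 0,"dz": 0,"rx": 0,"ry": 0,"rz": 0,"fingers": 1},{"dx": 0,"dy": 0,"dz": 0,"rx": 0,"ry": 0,"rz": 0,"fingers": 1}], "newtons": 50}}

```text
clock: 21.4
tcp_pos: [0.556, -0.0618, 0.1243]
orientation: [0.001, 0.065, 0.998, -0.0]
wrist_force: [-0.1, 0.3, 6.9]
finger_gap: 0.0219
```

Request:
{"method": "servo_tool", "body": {"deltas": [{"dx": 0,"dy": 0,"dz": 10,"rx": 0,"ry": 0,"rz": 0,"fingers": 1},{"dx": 0,"dy": 0,"dz": 30,"rx": 0,"ry": 0,"rz": 0,"fingers": 1},{"dx": 0,"dy": 0,"dz": 35,"rx": 0,"ry": 0,"rz": 0,"fingers": 1},{"dx": 0,"dy": 0,"dz": 25,"rx": 0,"ry": 0,"rz": 0,"fingers": 1},{"dx": 0,"dy": 0,"dz": 0,"rx": 0,"ry": 0,"rz": 0,"fingers": 1}]}}

```text
clock: 21.9
tcp_pos: [0.5565, -0.0618, 0.2262]
orientation: [0.003, 0.065, 0.998, -0.0]
wrist_force: [0.1, 0.3, -5.8]
finger_gap: 0.0218
```

```bash
python3 - <<'E'
from h import *
c=read_camera('side')['img'][170:330,270:510];w=read_camera('wrist')['img']
im=np.zeros((400,1130,3),np.uint8);im[:,:600]=cv2.resize(c,(600,400));im[:397,600:]=cv2.resize(w,(530,397));save('w7.png',cv2.resize(im,(800,283)))
E
```

```text
(no output)
```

View pics/w7.png

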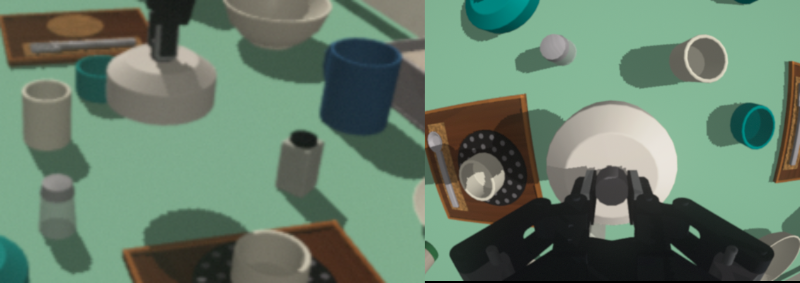

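The side view shows the cover hanging level at about (160,90) in the crop. The wrist view shows the knob centred in the jaws.

Request:
{"method": "servo_tool", "body": {"deltas": [{"dx": 6,"dy": -40,"dz": 0,"rx": 0,"ry": 0,"rz": 0,"fingers": 1},{"dx": 6,"dy": -40,"dz": 0,"rx": 0,"ry": 0,"rz": 0,"fingers": 1},{"dx": 6,"dy": -40,"dz": 0,"rx": 0,"ry": 0,"rz": 0,"fingers": 1},{"dx": 6,"dy": -40,"dz": 0,"rx": 0,"ry": 0,"rz": 0,"fingers": 1},{"dx": 6,"dy": -42,"dz": 0,"rx": 0,"ry": 0,"rz": 0,"fingers": 1},{"dx": 0,"dy": 0,"dz": 0,"rx": 0,"ry": 0,"rz": 0,"fingers": 1},{"dx": 0,"dy": 0,"dz": 0,"rx": 0,"ry": 0,"rz": 0,"fingers": 1},{"dx": 0,"dy": 0,"dz": 0,"rx": 0,"ry": 0,"rz": 0,"fingers": 1}]}}

```text
clock: 22.8
tcp_pos: [0.5842, -0.2622, 0.2211]
orientation: [-0.002, 0.065, 0.998, 0.001]
wrist_force: [0.1, 0.9, -5.8]
finger_gap: 0.022
```

Request:
{"method": "servo_tool", "body": {"deltas": [{"dx": 2,"dy": -2,"dz": -25,"rx": 0,"ry": 0,"rz": 0,"fingers": 1},{"dx": 0,"dy": 0,"dz": -20,"rx": 0,"ry": 0,"rz": 0,"fingers": 1},{"dx": 0,"dy": 0,"dz": -20,"rx": 0,"ry": 0,"rz": 0,"fingers": 1},{"dx": 0,"dy": 0,"dz": -13,"rx": 0,"ry": 0,"rz": 0,"fingers": 1},{"dx": 0,"dy": 0,"dz": 0,"rx": 0,"ry": 0,"rz": 0,"fingers": 1},{"dx": 0,"dy": 0,"dz": 0,"rx": 0,"ry": 0,"rz": 0,"fingers": 1}]}}

```text
clock: 23.4
tcp_pos: [0.5872, -0.2648, 0.1453]
orientation: [-0.0, 0.065, 0.998, 0.0]
wrist_force: [1.2, 0.3, -5.4]
finger_gap: 0.0213
```

Request:
{"method": "servo_tool", "body": {"deltas": [{"dx": 0,"dy": 0,"dz": -4,"rx": 0,"ry": 0,"rz": 0,"fingers": 1},{"dx": 0,"dy": 0,"dz": -2,"rx": 0,"ry": 0,"rz": 0,"fingers": 1},{"dx": 0,"dy": 0,"dz": 0,"rx": 0,"ry": 0,"rz": 0,"fingers": 1},{"dx": 0,"dy": 0,"dz": 0,"rx": 0,"ry": 0,"rz": 0,"fingers": 1}]}}

```text
clock: 23.8
tcp_pos: [0.5872, -0.2657, 0.1393]
orientation: [0.0, 0.065, 0.998, -0.0]
wrist_force: [0.3, 0.5, -5.1]
finger_gap: 0.0221
```

Request:
{"method": "servo_tool", "body": {"deltas": [{"dx": 0,"dy": 0,"dz": -1.5,"rx": 0,"ry": 0,"rz": 0,"fingers": 1},{"dx": 0,"dy": 0,"dz": 0,"rx": 0,"ry": 0,"rz": 0,"fingers": 1},{"dx": 0,"dy": 0,"dz": 0,"rx": 0,"ry": 0,"rz": 0,"fingers": 0.2},{"dx": 0,"dy": 0,"dz": 0,"rx": 0,"ry": 0,"rz": 0,"fingers": 0},{"dx": 0,"dy": 0,"dz": 0,"rx": 0,"ry": 0,"rz": 0,"fingers": 0},{"dx": 0,"dy": 0,"dz": 20,"rx": 0,"ry": 0,"rz": 0,"fingers": 0},{"dx": 0,"dy": 0,"dz": 40,"rx": 0,"ry": 0,"rz": 0,"fingers": 0},{"dx": 0,"dy": 30,"dz": 30,"rx": 0,"ry": 0,"rz": 0,"fingers": -1}]}}

```text
clock: 24.6
tcp_pos: [0.5874, -0.2383, 0.2286]
orientation: [0.001, 0.067, 0.998, -0.001]
wrist_force: [1.0, 1.1, -4.7]
finger_gap: 0.0559
```

Request:
{"method": "servo_tool", "body": {"deltas": [{"dx": -16,"dy": 40,"dz": 0,"rx": 0,"ry": 0,"rz": 0,"fingers": -1},{"dx": -16,"dy": 40,"dz": 0,"rx": 0,"ry": 0,"rz": 0,"fingers": -1},{"dx": -16,"dy": 40,"dz": 0,"rx": 0,"ry": 0,"rz": 0,"fingers": -1},{"dx": -16,"dy": 40,"dz": 0,"rx": 0,"ry": 0,"rz": 0,"fingers": -1},{"dx": -16,"dy": 40,"dz": 0,"rx": 0,"ry": 0,"rz": 0,"fingers": -1},{"dx": -16,"dy": 40,"dz": 0,"rx": 0,"ry": 0,"rz": 0,"fingers": -1},{"dx": -16,"dy": 40,"dz": 0,"rx": 0,"ry": 0,"rz": 0,"fingers": -1},{"dx": 0,"dy": 0,"dz": 0,"rx": 0,"ry": 0,"rz": 0,"fingers": -1}]}}

```text
clock: 25.4
tcp_pos: [0.4724, 0.0483, 0.2274]
orientation: [-0.001, 0.063, 0.998, 0.001]
wrist_force: [0.1, -0.8, -5.7]
finger_gap: 0.0851
```

```bash
python3 - <<'E'
from fit import *
s=env.get_state();print(s['tcp_pos'],s['orientation'],s['finger_gap'])
c=read_camera('wrist')
for r in cut_out('beaker','wrist'): print(r['confidence'],r['extent'])
a=c['img'];S=read_camera('side');T=read_camera('top')
M['cover']=M['cover']+[0,0,.014]
for n,cc in(('top',T),('side',S)):
    for r in cut_out('cover',n):
        m=np.argwhere(r['region']).mean(0);p=at(cc,m[1],m[0],.03)
        if abs(p[1]+.263)<.05: print(n,r['confidence'],fit('cover',[(cc,r['region'])],p[:2]))
im=np.zeros((480,1040,3),np.uint8);im[:,:640]=a;im[:278,640:]=cv2.resize(S['img'][280:440,320:550],(400,278));save('w8.png',cv2.resize(im,(800,369)))
E
```

```text
[0.47239327 0.0482532  0.22743811] [-1.03411988e-03  6.25858672e-02  9.98038810e-01  6.87816999e-04] 0.0851167632402228
0.75 [287.9, 186.1, 372.7, 282.9]
top 0.57 (array([ 0.5890344 , -0.26879086]), array([ 0.00027236,  0.00035334, -0.06469583, -0.00384469, -0.03133426,
       -0.        ]))
side 0.82 (array([ 0.58711701, -0.26673108]), array([ 4.10923955e-05,  3.71797353e-04, -4.16998087e-03, -1.89411905e-02,
        1.02795015e-02, -0.00000000e+00]))
```

View pics/w8.png

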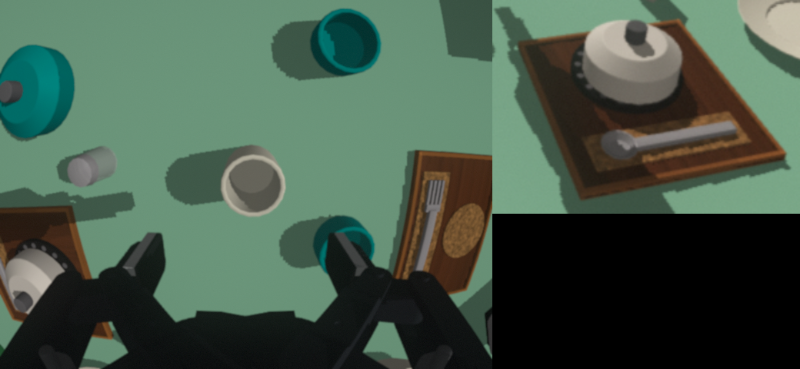

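```bash
python3 - <<'E'
from h import *
s=env.get_state();c=read_camera('wrist');print(s['tcp_pos'],wat(c,s,329,240.6,.064))
E
```

```text
[0.47573068 0.04345107 0.22750111] [0.47246192 0.05067589 0.064     ]
```

Request:
{"method": "servo_tool", "body": {"deltas": [{"dx": -3,"dy": 5,"dz": -30,"rx": 0,"ry": 0,"rz": 0,"fingers": -1},{"dx": -3,"dy": 6,"dz": -30,"rx": 0,"ry": 0,"rz": 0,"fingers": -1},{"dx": 0,"dy": 0,"dz": -10,"rx": 0,"ry": 0,"rz": 0,"fingers": -1},{"dx": 0,"dy": 0,"dz": 0,"rx": 0,"ry": 0,"rz": 0,"fingers": -1},{"dx": 0,"dy": 0,"dz": 0,"rx": 0,"ry": 0,"rz": 0,"fingers": -1}]}}

```text
clock: 26.25
tcp_pos: [0.4699, 0.0548, 0.1583]
orientation: [0.0, 0.066, 0.998, 0.0]
wrist_force: [-0.5, 1.1, -4.9]
finger_gap: 0.0853
```

Request:
{"method": "servo_tool", "body": {"deltas": [{"dx": -1,"dy": 0,"dz": -25,"rx": 0,"ry": 0,"rz": 0,"fingers": -1},{"dx": 0,"dy": 0,"dz": -25,"rx": 0,"ry": 0,"rz": 0,"fingers": -1},{"dx": 0,"dy": 0,"dz": -14,"rx": 0,"ry": 0,"rz": 0,"fingers": -1},{"dx": 0,"dy": 0,"dz": 0,"rx": 0,"ry": 0,"rz": 0,"fingers": -0.3},{"dx": 0,"dy": 0,"dz": 0,"rx": 0,"ry": 0,"rz": 0,"fingers": 0.2},{"dx": 0,"dy": 0,"dz": 0,"rx": 0,"ry": 0,"rz": 0,"fingers": 1},{"dx": 0,"dy": 0,"dz": 0,"rx": 0,"ry": 0,"rz": 0,"fingers": 1},{"dx": 0,"dy": 0,"dz": 0,"rx": 0,"ry": 0,"rz": 0,"fingers": 1}], "newtons": 40}}

```text
clock: 27.05
tcp_pos: [0.4695, 0.0553, 0.095]
orientation: [0.002, 0.065, 0.998, -0.0]
wrist_force: [-0.4, 0.1, 3.0]
finger_gap: 0.0541
```

Request:
{"method": "servo_tool", "body": {"deltas": [{"dx": 0,"dy": 0,"dz": 10,"rx": 0,"ry": 0,"rz": 0,"fingers": 1},{"dx": 0,"dy": 0,"dz": 40,"rx": 0,"ry": 0,"rz": 0,"fingers": 1},{"dx": 0,"dy": 0,"dz": 40,"rx": 0,"ry": 0,"rz": 0,"fingers": 1},{"dx": 5,"dy": 15,"dz": 15,"rx": 0,"ry": 0,"rz": 0,"fingers": 1},{"dx": 15,"dy": 37,"dz": 0,"rx": 0,"ry": 0,"rz": 0,"fingers": 1},{"dx": 15,"dy": 37,"dz": 0,"rx": 0,"ry": 0,"rz": 0,"fingers": 1},{"dx": 15,"dy": 37,"dz": 0,"rx": 0,"ry": 0,"rz": 0,"fingers": 1},{"dx": 15,"dy": 37,"dz": 0,"rx": 0,"ry": 0,"rz": 0,"fingers": 1}]}}

```text
clock: 27.85
tcp_pos: [0.5328, 0.2198, 0.1986]
orientation: [-0.001, 0.065, 0.998, -0.0]
wrist_force: [0.9, 0.3, -6.9]
finger_gap: 0.054
```

Request:
{"method": "servo_tool", "body": {"deltas": [{"dx": 15,"dy": 37,"dz": 0,"rx": 0,"ry": 0,"rz": 0,"fingers": 1},{"dx": 15,"dy": 37,"dz": 0,"rx": 0,"ry": 0,"rz": 0,"fingers": 1},{"dx": 15,"dy": 37,"dz": 0,"rx": 0,"ry": 0,"rz": 0,"fingers": 1},{"dx": 9,"dy": 18,"dz": 0,"rx": 0,"ry": 0,"rz": 0,"fingers": 1},{"dx": 0,"dy": 0,"dz": -20,"rx": 0,"ry": 0,"rz": 0,"fingers": 1},{"dx": 0,"dy": 0,"dz": -20,"rx": 0,"ry": 0,"rz": 0,"fingers": 1},{"dx": 0,"dy": 0,"dz": 0,"rx": 0,"ry": 0,"rz": 0,"fingers": 1},{"dx": 0,"dy": 0,"dz": 0,"rx": 0,"ry": 0,"rz": 0,"fingers": 1}]}}

```text
clock: 28.65
tcp_pos: [0.5863, 0.3471, 0.1581]
orientation: [-0.001, 0.065, 0.998, -0.001]
wrist_force: [0.5, 0.2, -7.3]
finger_gap: 0.0541
```

Request:
{"method": "servo_tool", "body": {"deltas": [{"dx": 2,"dy": 0,"dz": -20,"rx": 0,"ry": 0,"rz": 0,"fingers": 1},{"dx": 0,"dy": 0,"dz": -20,"rx": 0,"ry": 0,"rz": 0,"fingers": 1},{"dx": 0,"dy": 0,"dz": -10,"rx": 0,"ry": 0,"rz": 0,"fingers": 1},{"dx": 0,"dy": 0,"dz": -2,"rx": 0,"ry": 0,"rz": 0,"fingers": 1},{"dx": 0,"dy": 0,"dz": 0,"rx": 0,"ry": 0,"rz": 0,"fingers": 1},{"dx": 0,"dy": 0,"dz": 0,"rx": 0,"ry": 0,"rz": 0,"fingers": 1}]}}

```text
clock: 29.25
tcp_pos: [0.5898, 0.3477, 0.108]
orientation: [0.001, 0.065, 0.998, 0.001]
wrist_force: [-0.5, 0.7, -7.4]
finger_gap: 0.054
```

Request:
{"method": "servo_tool", "body": {"deltas": [{"dx": -1,"dy": 0,"dz": -4,"rx": 0,"ry": 0,"rz": 0,"fingers": 1},{"dx": 0,"dy": 0,"dz": -1,"rx": 0,"ry": 0,"rz": 0,"fingers": 1},{"dx": 0,"dy": 0,"dz": 0,"rx": 0,"ry": 0,"rz": 0,"fingers": 1},{"dx": 0,"dy": 0,"dz": 0,"rx": 0,"ry": 0,"rz": 0,"fingers": 1}]}}

```text
clock: 29.65
tcp_pos: [0.5888, 0.3478, 0.1031]
orientation: [0.001, 0.065, 0.998, 0.001]
wrist_force: [-1.2, 1.0, 3.4]
finger_gap: 0.0539
```

Force shows contact with the disc, so I release, rise and step back.

Request:
{"method": "servo_tool", "body": {"deltas": [{"dx": 0,"dy": 0,"dz": 0,"rx": 0,"ry": 0,"rz": 0,"fingers": -0.4},{"dx": 0,"dy": 0,"dz": 0,"rx": 0,"ry": 0,"rz": 0,"fingers": -1},{"dx": 0,"dy": 0,"dz": 0,"rx": 0,"ry": 0,"rz": 0,"fingers": -1},{"dx": 0,"dy": 0,"dz": 0,"rx": 0,"ry": 0,"rz": 0,"fingers": -1},{"dx": 0,"dy": 0,"dz": 20,"rx": 0,"ry": 0,"rz": 0,"fingers": -1},{"dx": 0,"dy": 0,"dz": 40,"rx": 0,"ry": 0,"rz": 0,"fingers": -1},{"dx": 0,"dy": 0,"dz": 40,"rx": 0,"ry": 0,"rz": 0,"fingers": -1},{"dx": -30,"dy": 10,"dz": 30,"rx": 0,"ry": 0,"rz": 0,"fingers": -1}]}}

```text
clock: 30.45
tcp_pos: [0.5612, 0.3566, 0.2335]
orientation: [0.002, 0.067, 0.998, 0.001]
wrist_force: [0.7, 2.2, -4.7]
finger_gap: 0.0854
```

Request:
{"method": "servo_tool", "body": {"deltas": [{"dx": -40,"dy": 20,"dz": 20,"rx": 0,"ry": 0,"rz": 0,"fingers": -1},{"dx": -40,"dy": 20,"dz": 0,"rx": 0,"ry": 0,"rz": 0,"fingers": -1},{"dx": -40,"dy": 20,"dz": 0,"rx": 0,"ry": 0,"rz": 0,"fingers": -1},{"dx": -40,"dy": 20,"dz": 0,"rx": 0,"ry": 0,"rz": 0,"fingers": -1},{"dx": -40,"dy": 20,"dz": 0,"rx": 0,"ry": 0,"rz": 0,"fingers": -1},{"dx": -40,"dy": 20,"dz": 0,"rx": 0,"ry": 0,"rz": 0,"fingers": -1},{"dx": -40,"dy": 20,"dz": 0,"rx": 0,"ry": 0,"rz": 0,"fingers": -1},{"dx": 0,"dy": 0,"dz": 0,"rx": 0,"ry": 0,"rz": 0,"fingers": -1}]}}

```text
clock: 31.25
tcp_pos: [0.2733, 0.4984, 0.2513]
orientation: [-0.001, 0.062, 0.998, -0.001]
wrist_force: [0.9, 0.8, -5.7]
finger_gap: 0.0854
```

```bash
python3 - <<'E'
from fit import *
print(env.get_state()['tcp_pos'])
C={n:read_camera(n) for n in('top','side')}
M['cover']=M['cover']+[0,0,.014];M['beaker']=M['beaker']+[0,0,.008]
g=dict(cover=(.588,-.267),beaker=(.588,.347),salt=(.434,-.115),tin=(.699,-.116))
for n,c in C.items():
    for t in g:
        for r in cut_out(t,n):
            m=np.argwhere(r['region']).mean(0);p=at(c,m[1],m[0],.03)
            if np.hypot(*(p[:2]-g[t]))<.04:
                x,f=fit(t,[(c,r['region'])],p[:2]);print(t,n,x.round(4),abs(f).max().round(2));break
    for t in('spoon','fork'):
        for r in cut_out(t,n)[:1]: strip(c,r['region'],.012,t+n)
a=cv2.resize(C['top']['img'][130:380,130:540],(800,488));save('f1.png',a)
save('f2.png',C['side']['img'])
E
```

```text
[0.27330806 0.49837234 0.25130726]
cover top [ 0.5893 -0.2691] 0.12
beaker top [0.5894 0.3457] 0.04
salt top [ 0.4349 -0.1117] 0.6
tin top [ 0.7007 -0.1164] 0.25
forktop rect 578.7 273.1 28.1 149.1 85.9 pca mean [0.5685 0.2718] axis [ 0.992 -0.126] len 0.149 mid [0.5789 0.2705]
cover side [ 0.5864 -0.2662] 0.34
beaker side [0.5854 0.3457] 0.48
salt side [ 0.4327 -0.1201] 0.83
tin side [ 0.6978 -0.1169] 0.86
spoonside rect 579.2 -373.2 37.3 146.3 78.8 pca mean [ 0.5689 -0.3685] axis [ 0.994 -0.108] len 0.147 mid [ 0.5801 -0.3697]
forkside rect 575.4 269.5 37.5 153.0 83.5 pca mean [0.5739 0.2685] axis [ 0.994 -0.107] len 0.153 mid [0.5753 0.2684]
```

View pics/f1.png

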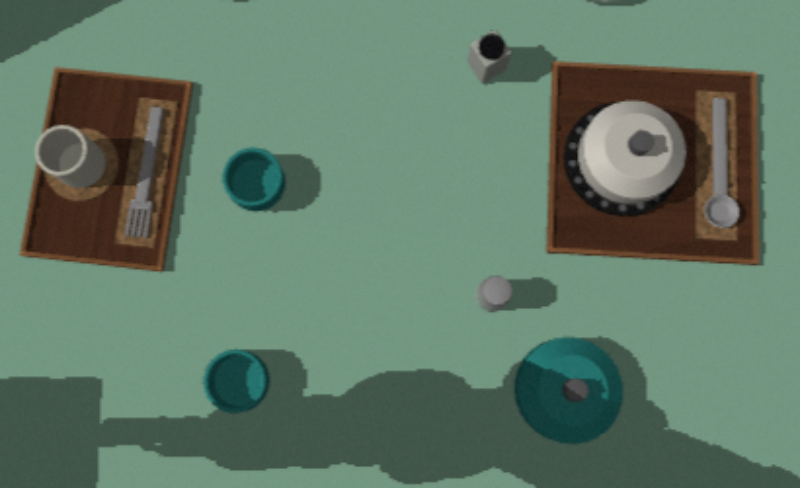

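View pics/f2.png

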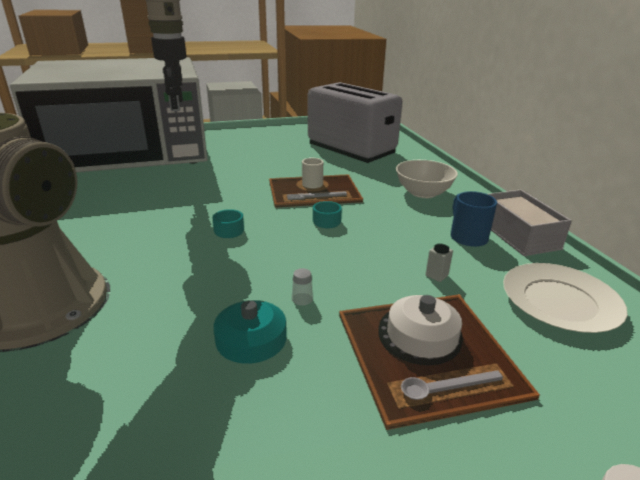

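In both pictures everything stands on its place: beaker on the disc at (312,173) and cover flat on the trivet at (425,325) in the side view. In the top crop the fork is at (148,175) and the spoon at (720,160).

```bash
python3 -c "
from workcell import job
print(job.hand_in())"
```

```text
the job is handed in; nothing more can be done
None
```

Both kits are made up and handed in at about 32 s on the clock. The hand-in reports no verdict, so the figures below are my own camera checks.

| Thing | Offset from its target | Allowed |
|---|---|---|
| Ramekin (measured before it was covered) | about 2 mm | 13 mm |
| Cover, rim flat on the trivet | about 3 mm in x, 4–5 mm in y | 15 mm |
| Beaker on the cork disc | about 2 mm | 13 mm |
| Spoon and fork, middle of strip | within about 4 mm | 14 mm |
| Spoon and fork, direction | within about 0.04 rad | 0.2 rad |

The salt shaker and the spice tin measure the same as at the start, to within about 1 mm. The gripper is open and well clear of everything.

- **Spoon:** the first closing of the fingers passed just above it. I went 5 mm lower and gripped it without having moved it.
- **Disagreement:** the top and side cameras differ by 2–4 mm on the placed things, and by about 8 mm on the salt shaker. That 8 mm gap was there before anything moved.
- **Not seen:** at the end the network found the spoon only in the side picture, and by eye it also lies centred on its strip in the top picture. The ramekin could not be checked under the cover.

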